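# Vent the air filter, back off its wing nut and swing the clamp strap clear

## Task

Get the compressed-air filter on the bench ready for a new element: first swing its vent lever round to fully open, then unscrew the three-winged nut (anticlockwise from above) until its collar has risen clear of the strap's retaining lips, and swing the clamp strap aside, off the stud, until no part of it lies over the lid. Leave the vent open, do not knock the pressure gauge, and do not disturb the things lying round about.

Things in the scene. Friction and masses are not known exactly. Their poses are not given: they have to be found in the camera images.
- air_filter: Compressed-air filter fixed on the bench: foot plate 275 x 125 x 8 mm, aluminium pot with a grey lid 112 mm across, lid top z 67 (rim) to 78 (middle). Origin: on the bench on the pot's axis. Offsets given as (x, y) below are mm in this frame, z is mm above the bench. Clamp stud, 16 mm thick, upright at (-76, 0), top z 138. Side ports and pipes stay below z 46.
- gauge: Fragile round pressure gauge, 52 mm across, 24 mm thick, on a 12 mm upright pipe at (-103, 75) in the filter's frame; dial z 152 to 204, face to the frame's -y. Its origin is the filter's origin. It stands tall beside the nut: keep the gripper's body off it.
- nut_hub (a point): On the stud's axis, at the hub top of the dark steel wing nut (z 122 when down). Three equal wings 120 degrees apart, each 10 mm thick, reaching 50 mm from the axis, z 98 to 119 when down; hub 34 mm thick at its foot (to z 100), 29 above. This point's x axis lies along one wing. Under the wings a round collar 40 mm across, 6 thick, rises with the nut without turning.
- wing_nut (a joint): Turn of the wing nut, rad: 0 screwed right down, growing anticlockwise from above (unscrewing), stop at 9.4; starts at 0 to 0.95. Rises 8 mm a turn, takes 0.12 N m, stays where left. While the vent lever is shut a wing soon runs against it. Collar clear of the lips above 4.35; stop at about 4.7 to 5.5. At 0 one wing points 108 degrees anticlockwise from the filter frame's +x.
- vent_valve (a point): Pivot of the vent lever on the brass vent valve, at (-167, -42) in the filter's frame, z 103; the valve's nut above it ends at z 116, its body below is 36 mm thick. It is 100 mm from the stud's axis.
- vent_lever_grip (a point): Middle of the black grip of the vent lever, 50 mm from the lever's pivot, z 107. The lever ends 72 mm from the pivot; grip 18 mm wide, 46 long, z 102 to 112; between grip and pivot a bare steel bar 16 mm wide, z 105 to 109. This point's x axis points from the pivot to the lever's end.
- vent_lever (a joint): Turn of the vent lever about the valve's upright axis, rad: 0 shut (it points at the stud, its end between two wings of the nut), 1.57 fully open (a quarter turn anticlockwise from above). Stays where left, takes 0.1 N m. Starts at 0 to 0.1.
- strap_pivot (a point): On the upright axis of the strap's pivot bolt, at (76, 0) in the filter's frame, z 90; a hex nut above it ends at z 106.
- strap_handle (a point): Top of the upright black handle on the clamp strap, z 170: round, 21 mm thick, 78 mm tall above the strap's top (z 90), 82 mm from the strap's pivot. Strap shut, it stands at (-6, 0) in the filter's frame, 70 mm behind the stud. With the gauge it leaves the gripper's body a free arc round the stud from about 165 to 297 degrees (anticlockwise from the frame's +x).
- strap (a joint): Swing of the steel clamp strap (bar 26 mm wide, z 78 to 90) about its pivot, rad: 0 shut over the lid, growing anticlockwise from above (its stud end goes to the filter frame's -y), stop at 1.7. Two lips, 5.5 mm high, at its slotted end hold it on the nut's collar until that has risen above them. Clear of the lid from about 1.14. Stays where left, takes 0.2 N m.
- filter_element: The new filter element, a white pleated cylinder 66 mm across, 85 mm tall, standing; origin under its centre. Leave alone.
- spanner_13: Combination spanner 190 mm long, lying before the filter. Leave alone.
- oil_bottle: Oil bottle 42 mm across, 128 mm tall, standing. Leave alone.
- tape_roll: Roll of tape 88 mm across, 20 mm high. Leave alone.
- screwdriver: Screwdriver 180 mm long, lying. Leave alone.
- card_stack: Banded stack of cards 68 x 36 x 25 mm. Leave alone.
- hex_key: Hex key 88 mm long, lying. Leave alone.

How it is judged (in metres and radians):
On the way, in this order (a step that is already met when the one before it is completed fails the run):
1. the vent lever is swung open (value of joint vent_lever above 1.2 rad), for 0.2 s.
2. the wing nut is backed off until its collar is clear of the strap's lips (value of joint wing_nut above 4.2 rad), for 0.2 s.
At the end, for the whole second after the job is handed in: The vent lever stands open (over 1.2 rad of its 1.57), the wing nut is backed off more than 4.2 rad, the strap is swung out more than 1.05 rad so that it is clear of the lid, and strap and nut are at rest (value of joint strap above 1.05 rad and value of joint wing_nut above 4.2 rad and value of joint vent_lever above 1.2 rad and velocity of joint strap between -0.05 and 0.05 rad/s and velocity of joint wing_nut between -0.1 and 0.1 rad/s); the robot touches nothing.
It fails at once if the gauge is knocked (over 8 N) (contact force between any of the arm, the fingers and gauge above 8 N).
It fails at once if a thing lying round about is moved more than 25 mm (distance of any of filter_element, spanner_13, oil_bottle, tape_roll, screwdriver, card_stack, hex_key from where it was at the start of the episode above 0.025 m).
It also fails if it takes over 72 s, if anything falls off the work surface, if the arm or the gripper's body presses on something with over 40 N, if the wrist force passes 120 N, or if a joint passes its speed limit or range.

## Robot

A 6-joint arm with a two-finger parallel gripper is mounted at the origin on a cart in front of the work surface, level with it; the furniture and walls round the work are solid. World frame = base frame: x ahead of the robot, y to its left, z up, the work surface at z = 0. Lengths are in mm, angles in rad, forces in N, time in s.
With the tool pointing down it reaches from about 275 to 750 mm from the base axis. Payload 10.2 kg.
Tool frame: the origin (TCP) lies at the very end of the fingers, on their centre line; the grasp point (between the pads) lies 19 mm behind it; z points along the fingers, y is the line along which they close (so a half turn about z gives the same grasp; the last joint's range is limited). The gripper opens to 85 mm and grips with 20 to 120 N. Pads are 22 mm wide; open, the fingers measure 114 mm over their backs; the gripper's body (76 mm by 85 mm) begins 54 mm behind the grasp point. The pads swing forward as they close: fully open they stand 13 mm farther back than shut.
Start: joints at [1.044, 0.313, 1.498, -0, 1.331, -0.223], TCP at [157.066, 500.961, 231.294] pointing down, gripper open.
Joint ranges: [-2.94, 2.94], [-0.97, 2.17], [0.19, 2.56], [-1.23, 4.37], [0.02, 3.11], [-2.88, 2.88]. Speed limits (rad/s): [2.39, 2.39, 3.01, 3.14, 3.14, 3.14].

## Interface

Orientations are given as a unit quaternion [w, x, y, z].
In Python, from rig import * gives the robot as it stands. The module is installed in compiled form; this text tells all that it offers.
- The arm moves only by the shell command python3 -m crank 'ROWS' [FORCE]. ROWS is JSON, a list that holds one entry, the list of rows, each a list of 7 numbers: the shift along the tool's x, y, z in units of 25 mm (1.0 is 25 mm), then the turn, a rotation vector about the tool's x, y, z in units of 8 degrees (1.0 is 8 degrees), then the finger opening in mm, from 0 to 85.4. A call has exactly 8 rows; each row shifts and turns the commanded pose from where the row before left it, along the tool's axes as they then stand; what a row does not reach is not made up. A row lasts 1/10 s, in which the tool goes at most 50 mm and 8.59 degrees, less where a joint would pass 70% of its speed; a pose out of reach is approached as far as the arm can. A call is refused whole if a number of a shift passes 1 or a number of a turn 1, either way. A call with a gripper value outside its range is refused whole. The fingers move at their own pace and stop on an object; FORCE is the grip in N (left out, the last holds). Time passes only in rows, so rows that do not move let the fingers close, or fill a call up. It gives the time, the measured TCP pose, the force, the opening and the grip force at its end, in the units of the state.
- sense(): the state, without advancing time (a new reading comes with each control period).
- capture(name): name is "scene" or "top"; returns the picture (384x512x3 uint8, blue, green, red); there is no depth.
- camera_model(name): a dict with "fx", "fy", "cx", "cy" (pixels), "world_from_camera" (4x4, takes a point from camera to world coordinates). Camera axes: x right, y up, looking along -z (the intrinsics and any distortion apply to the point x, -y, -z); pixel columns grow to the right and rows downward; lengths in mm; the calibration is good to about 2 mm. A picture is of the moment at which its call begins. camera_model takes no time and is no camera call.
- finish_job(): hands the job in; it is judged then, once.
The state is a dict: "time_s": time; "joints": joint angles; "dq": joint speeds; "tau": joint torques, N m; "eef_pos": TCP position; "ee_rot": TCP orientation; "force": force on the tool from outside, world axes, zero at the start; "wrist_torque": the same for the moment, N m; "grip_width": opening from 0.0 (shut) to 1.0 (fully open); "grip_force": force on a finger pad.
Only numpy, scipy, OpenCV 4.12 (cv2) and the standard library are available. Lean on these libraries where they do the work, as an engineer would, in place of code of your own. Each camera call takes 0.05 s, during which the arm holds its last target. There are 200 camera calls.

## Working session

There is one attempt and no reset: what is moved stays moved. The work goes in short steps, Python scripts to look and compute and a shell command to move; the robot and the scene stay as the last step left them, time stands still between calls to the robot, and variables do not carry over. Pictures are saved under pics/ and viewed, at most 10 in all, crops included, and the job is handed in when it is done.

```bash
mkdir -p pics; python3 - <<'E'
from rig import *
import cv2
s=sense();print(s)
for n in("scene","top"):
    m=camera_model(n);print(n,m)
    cv2.imwrite(f"pics/{n}0.png",capture(n))
E
```

```text
{'time_s': 0.0, 'joints': array([ 1.04355748e+00,  3.13464280e-01,  1.49842688e+00,  1.24128487e-05,
        1.33103060e+00, -2.23358841e-01]), 'dq': array([-9.61566398e-05, -7.19823548e-04,  2.39664796e-04,  1.39396868e-04,
       -8.60809001e-05, -1.66804484e-03]), 'tau': array([-3.25761603e-04, -4.12275946e+01, -2.59743977e+01, -2.27168334e-04,
        4.22979778e-03,  6.07803216e-06]), 'eef_pos': array([156.94697109, 500.7195794 , 230.73162177]), 'ee_rot': array([-2.49200688e-04,  1.51357497e-01,  9.88478865e-01, -6.16089453e-04]), 'force': array([ 0.25725479, -0.16925852,  0.27562933]), 'wrist_torque': array([-0.01417144,  0.01268829,  0.01175354]), 'grip_force': 0.0, 'grip_width': 0.9999535311561121}
scene {'fx': 436.1735705319202, 'fy': 436.1735705319202, 'cx': 257.5092718388853, 'cy': 188.5318211038803, 'world_from_camera': array([[-7.65582189e-01,  4.42606341e-01, -4.66887073e-01,
        -2.40004279e+02],
       [-6.42997454e-01, -5.50043051e-01,  5.32922993e-01,
         8.61809216e+02],
       [-2.09328938e-02,  7.08203551e-01,  7.05697913e-01,
         1.22405465e+03],
       [ 0.00000000e+00,  0.00000000e+00,  0.00000000e+00,
         1.00000000e+00]])}
top {'fx': 374.76939955276987, 'fy': 374.76939955276987, 'cx': 254.9000650475172, 'cy': 191.35806843439968, 'world_from_camera': array([[-7.13728134e-02,  9.74941451e-01, -2.10701421e-01,
         3.06454075e+02],
       [-9.97448119e-01, -7.01392377e-02,  1.33317962e-02,
         5.04019013e+01],
       [-1.78071635e-03,  2.11115264e-01,  9.77459551e-01,
         1.10283332e+03],
       [ 0.00000000e+00,  0.00000000e+00,  0.00000000e+00,
         1.00000000e+00]])}
```

View pics/scene0.png

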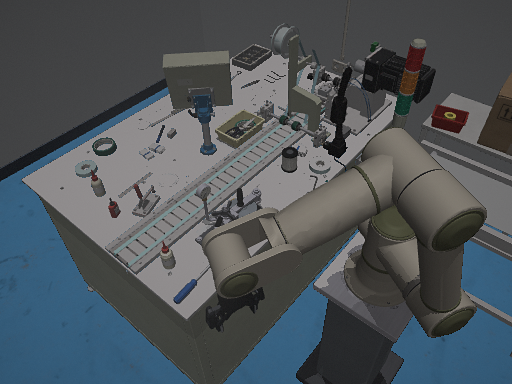

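View pics/top0.png

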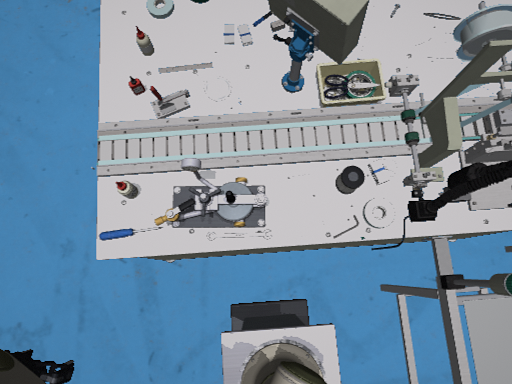

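The scene view shows the filter at about (235,205), partly behind the forearm. The top view shows it unobstructed: foot plate from about (173,185) to (267,227), lid (238,200), gauge (192,165), nut (205,197) and brass lever (170,215). I'll enlarge both views.

```bash
python3 - <<'E'
import cv2,numpy as np
a=cv2.imread("pics/top0.png")[150:245,155:280];b=cv2.imread("pics/scene0.png")[165:260,180:305]
o=np.vstack([cv2.resize(x,None,fx=6,fy=6,interpolation=cv2.INTER_CUBIC) for x in(a,)])
cv2.imwrite("pics/topc.png",o)
cv2.imwrite("pics/scenec.png",cv2.resize(b,None,fx=6,fy=6,interpolation=cv2.INTER_CUBIC))
E
```

```text
(no output)
```

View pics/topc.png

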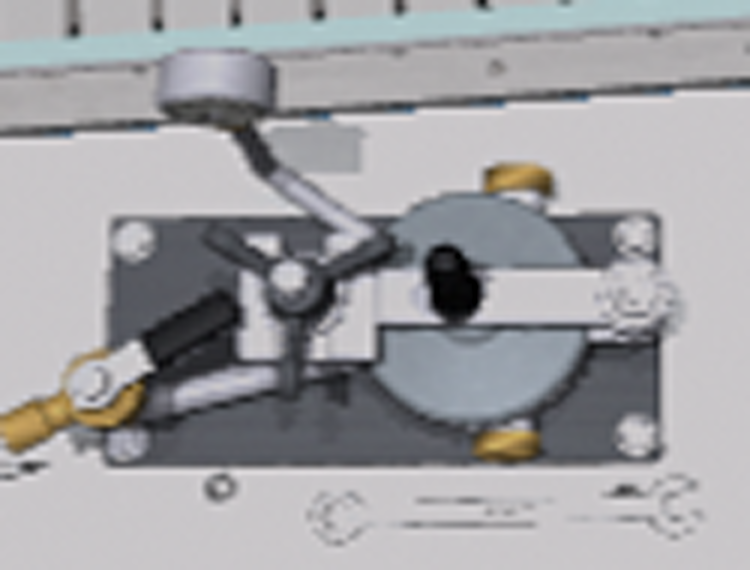

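View pics/scenec.png

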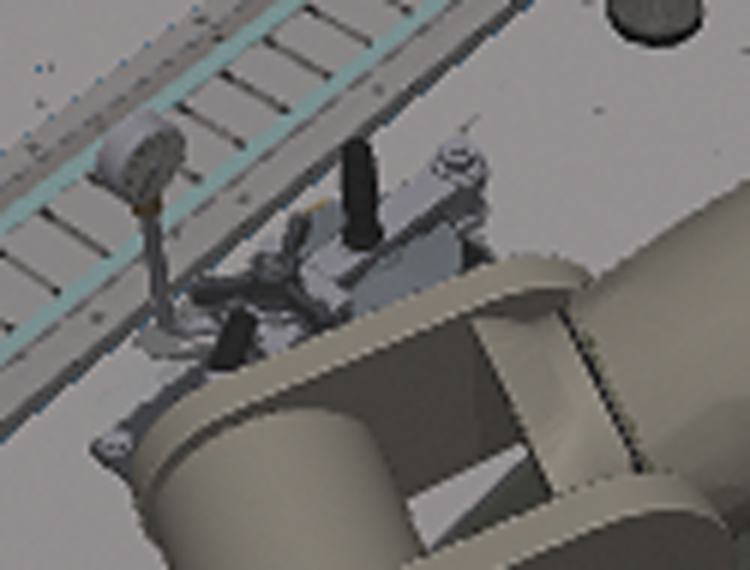

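Top crop: plate corners are near (110,217), (657,217), (657,463) and (107,463). Nut/stud top is at (292,277), handle top (444,262), strap bolt (637,297), vent valve nut (93,382) and gauge (217,90). Wings point lower-down, upper-left and upper-right. Scene crop: nut (268,268), handle top (357,147), strap bolt (460,160), gauge (140,155).

```bash
cat > h.py <<'E'
import numpy as np, cv2
from rig import *
def ray(n,p):
    m=camera_model(n);T=m["world_from_camera"]
    d=T[:3,:3]@np.array([(p[0]-m["cx"])/m["fx"],-(p[1]-m["cy"])/m["fy"],-1]);return T[:3,3],d/np.linalg.norm(d)
def onz(n,p,z):
    o,d=ray(n,p);return o+d*(z-o[2])/d[2]
def tri(a,b):
    (o,d),(q,e)=ray("top",a),ray("scene",b)
    t=np.linalg.lstsq(np.c_[d,-e],q-o,rcond=None)[0]
    A,B=o+d*t[0],q+e*t[1];return (A+B)/2,np.linalg.norm(A-B)
def T(u,v,k=6,o=(155,150)): return ((u+.5)/k-.5+o[0],(v+.5)/k-.5+o[1])
def S(u,v,k=6,o=(180,165)): return T(u,v,k,o)
E
python3 - <<'E'
from h import *
np.set_printoptions(precision=1,suppress=True)
C=[onz("top",T(*p),8) for p in((110,217),(657,216),(657,463),(107,463))]
C=np.array(C);print(C,[np.linalg.norm(C[i]-C[i-1]) for i in range(4)])
ex=(C[1]+C[2]-C[0]-C[3])[:2];yaw=np.arctan2(ex[1],ex[0]);c=C.mean(0);print("yaw",np.degrees(yaw),"plate centre",c)
for n,a,b in(("hubtop",(292,275),(268,266)),("handle",(444,258),(357,145)),("bolt",(637,295),(461,158)),("gauge",(217,88),(140,155)),("gripmid",(190,330),(232,340))):
    print(n,*tri(T(*a),S(*b)))
R=np.array([[np.cos(yaw),-np.sin(yaw)],[np.sin(yaw),np.cos(yaw)]])
# origin from bolt(z106),stud(z138),handle(z170),valve nut(z116) by plane casting
for n,a,z,f in(("bolt",(637,297),106,(76,0)),("stud",(292,277),138,(-76,0)),("handle",(444,260),170,(-6,0)),("valve",(93,382),116,(-167,-42))):
    w=onz("top",T(*a),z)[:2];print(n,w,"origin",w-R@np.array(f))
E
```

```text
[[577.3 279.5   8. ]
 [558.2   6.7   8. ]
 [434.7  16.2   8. ]
 [454.  284.1   8. ]] [np.float64(123.37827054024896), np.float64(273.4555023586896), np.float64(123.76444138292291), np.float64(268.5838207986788)]
yaw -94.0565752055002 plate centre [506.  146.6   8. ]
hubtop [516.7 175.5 119.4] 1.2701987322208046
handle [509.  104.4 166.9] 1.9056769036916994
bolt [501.5  22.1  96.2] 0.33449416907244284
gauge [588.2 196.7 180.7] 0.8591068321102416
gripmid [497.9 223.9 111.5] 1.7118220069891539
bolt [498.8  22.5] origin [504.2  98.3]
stud [512.4 173.5] origin [507.   97.7]
handle [508.3 104.8] origin [507.9  98.8]
valve [475.9 266.3] origin [506.   96.8]
```

Estimates from the two views agree to about 2 mm: origin near (506,98), yaw about -94.5°, lever about 5° past shut, one wing toward frame 270°. The plan is to use closed fingers as a poker. First I align the tool with the filter frame (tool x = -Y, tool y = -X) and travel high.

```bash
cat >> h.py <<'E'
YAW=np.radians(-94.5);O=np.array([506,98.])
FX=np.array([np.cos(YAW),np.sin(YAW)]);FY=np.array([-FX[1],FX[0]])
def fr(w): d=np.asarray(w)[:2]-O; return np.array([d@FX,d@FY])
def wf(f,z): return np.r_[O+f[0]*FX+f[1]*FY,z]
def st():
    from scipy.spatial.transform import Rotation as Ro
    s=sense();q=s["ee_rot"];x=Ro.from_quat(np.r_[q[1:],q[0]]).as_matrix()[:,0]
    print("t %.1f"%s["time_s"],"frame",fr(s["eef_pos"]).round(1),"z %.1f"%s["eef_pos"][2],"toolx err deg %.2f"%np.degrees(np.arctan2(x[:2]@FX,-x[:2]@FY)),"F",s["force"].round(1),"grip",round(s["grip_width"],2))
E
python3 -m crank '[[[0,0,0,0,0,-0.8,0],[0,0,0,0,0,-0.81,0],[-1,-0.85,0,0,0,0,0],[-1,-0.85,0,0,0,0,0],[-1,-0.85,0,0,0,0,0],[-1,-0.85,0,0,0,0,0],[-1,-0.85,0,0,0,0,0],[-1,-0.85,0,0,0,0,0]]]'
python3 -c "from h import *; st()"
python3 - <<'E'
from h import *
# wing tips at z119 from the top crop
s=fr(onz("top",T(293,290),119))
for p in((293,395),(212,228),(390,240)):
    f=fr(onz("top",T(*p),119))-np.array([-76,0]);print(f.round(1),np.hypot(*f).round(1),np.degrees(np.arctan2(f[1],f[0]))%360)
E
```

```text
time_s: 0.9
eef_pos: [297.2, 360.9, 231.1]
ee_rot: [-0.0, 0.039, 0.999, -0.0]
force: [1.0, 0.6, -0.5]
grip_width: -0.001
grip_force: 0.0
t 0.9 frame [-245.7 -228.8] z 231.1 toolx err deg -0.02 F [ 1.   0.6 -0.5] grip -0.0
[ -0.1 -48.9] 48.9 269.8826057568979
[-39.2  26.5] 47.3 145.93218359211318
[40.8 21.5] 46.2 27.783034730588565
```

```bash
python3 -m crank '[[[-0.9,-0.76,0,0,0,0,0],[-0.9,-0.76,0,0,0,0,0],[-0.9,-0.76,0,0,0,0,0],[-0.9,-0.76,0,0,0,0,0],[-0.9,-0.76,0,0,0,0,0],[-0.9,-0.76,0,0,0,0,0],[-0.9,-0.76,0,0,0,0,0],[0,0,0,0,0,0,0]]]' >/dev/null
python3 -c "from h import *; st(); cv2.imwrite('pics/top1.png',cv2.resize(capture('top')[150:245,130:280],None,fx=5,fy=5,interpolation=2))"
```

```text
t 1.7 frame [-111.8  -70.3] z 230.8 toolx err deg -0.21 F [-0.4 -0.1  0.2] grip -0.0
```

View pics/top1.png

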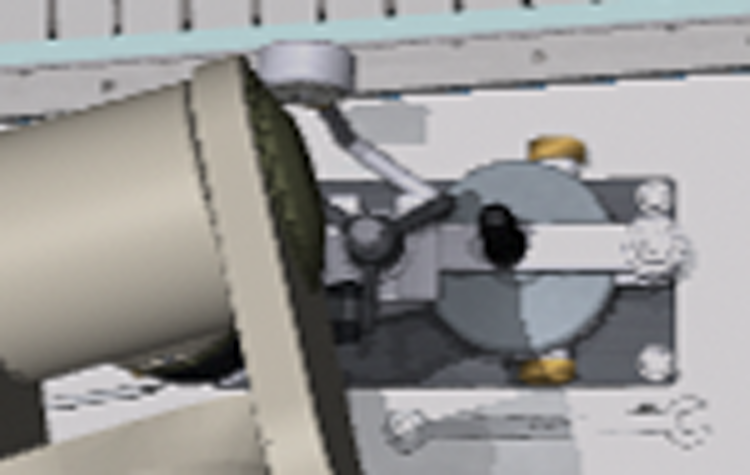

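The top view is now mostly covered by the forearm. The nut (372,240) is still visible, and fingers are seen at about (347,310), left of the 270° wing. I'll lower there.

```bash
python3 -m crank '[[[0,0.04,0.85,0,0,0,0],[0,0,0.85,0,0,0,0],[0,0,0.85,0,0,0,0],[0,0,0.85,0,0,0,0],[0,0,0.85,0,0,0,0],[0,0,0.85,0,0,0,0],[0,0,0,0,0,0,0],[0,0,0,0,0,0,0]]]' >/dev/null
python3 -c "from h import *; st(); cv2.imwrite('pics/scene1.png',cv2.resize(capture('scene')[120:260,150:340],None,fx=4,fy=4,interpolation=2))"
```

```text
t 2.5 frame [-115.2  -72.4] z 104.3 toolx err deg 0.02 F [ 0.3 -0.6  0.4] grip 0.0
```

View pics/scene1.png

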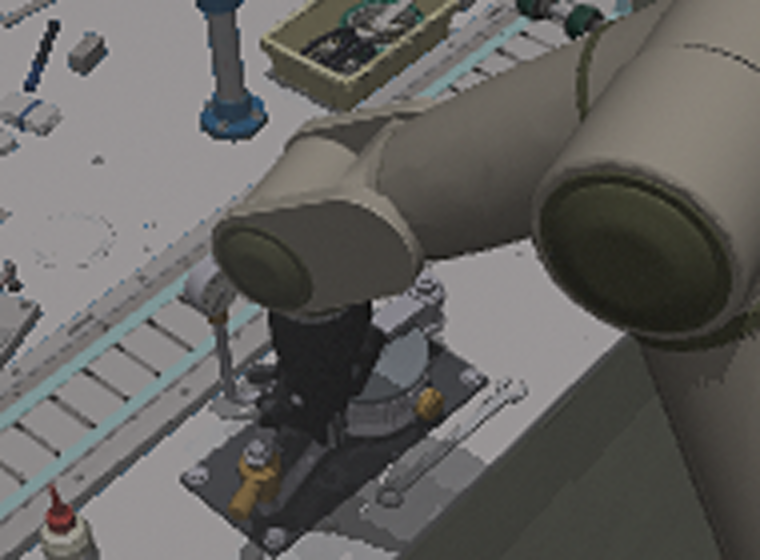

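Fingers are down at (330,430), between the valve (258,455) and the pot, clear of the gauge (210,285). Now the lever sweep about its pivot.

```bash
python3 -m crank '[[[-0.6,0.04,0.06,0,0,0,0],[-0.6,0.04,0,0,0,0,0],[-0.26,0.03,0,0,0,0,0],[-0.26,0.05,0,0,0,0,0],[-0.25,0.09,0,0,0,0,0],[-0.23,0.11,0,0,0,0,0],[-0.22,0.15,0,0,0,0,0],[-0.2,0.17,0,0,0,0,0]]]' >/dev/null;python3 -c "from h import *; st()"
python3 -m crank '[[[-0.17,0.2,0,0,0,0,0],[-0.15,0.22,0,0,0,0,0],[-0.12,0.24,0,0,0,0,0],[-0.08,0.24,0,0,0,0,0],[-0.05,0.22,0,0,0,0,0],[-0.02,0.23,0,0,0,0,0],[0,0.12,0,0,0,0,0],[0,0,0,0,0,0,0]]]' >/dev/null
python3 -c "from h import *; st(); cv2.imwrite('pics/scene2.png',cv2.resize(capture('scene')[165:260,180:300],None,fx=5,fy=5,interpolation=2))"
```

```text
t 3.4 frame [-131.9   -6.2] z 102.3 toolx err deg -0.03 F [-2.4 -0.8  2.7] grip 0.0
t 4.2 frame [-167.1    8.3] z 102.1 toolx err deg 0.01 F [ -1.9 -12.3   2.7] grip 0.0
```

View pics/scene2.png

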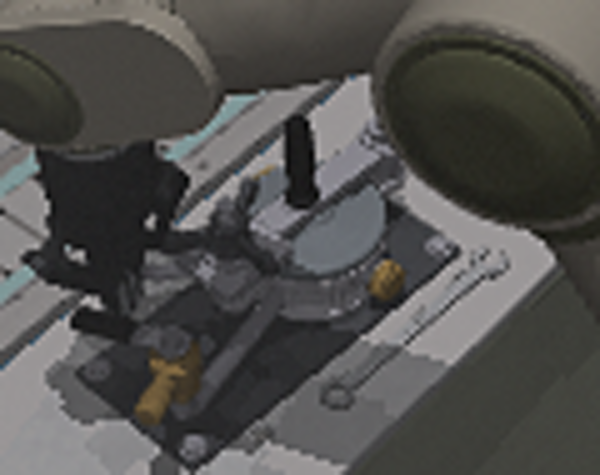

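The lever now points away from the stud, from the valve (170,343) to its tip (75,318), and the stop is pushing back with 12 N. Next: first nut stroke on the 268° wing, plus a check of the lever angle.

```bash
python3 -c "
from h import *
a=fr(onz('scene',S(78,318,5),107))-np.array([-167,-42]);print(a,np.hypot(*a),np.degrees(np.arctan2(a[1],a[0]))-24.8)"
python3 -m crank '[[[0.5,-0.82,0,0,0,0,0],[0.51,-0.82,0,0,0,0,0],[0.51,-0.82,0,0,0,0,0],[0.27,-0.35,0,0,0,0,0],[0.17,-0.4,0,0,0,0,0],[0.06,-0.44,0,0,0,0,0],[-0.06,-0.44,0,0,0,0,0],[-0.13,-0.33,0,0,0,0,0]]]' >/dev/null
python3 -c "from h import *; st(); cv2.imwrite('pics/scene3.png',cv2.resize(capture('scene')[165:260,180:300],None,fx=5,fy=5,interpolation=2))"
```

```text
[-29.48903705  61.14895259] 67.88812641852837 90.94565463943373
t 5.0 frame [-57.3 -37.5] z 102.3 toolx err deg -0.03 F [-0.2  3.8 -0.3] grip -0.0
```

View pics/scene3.png

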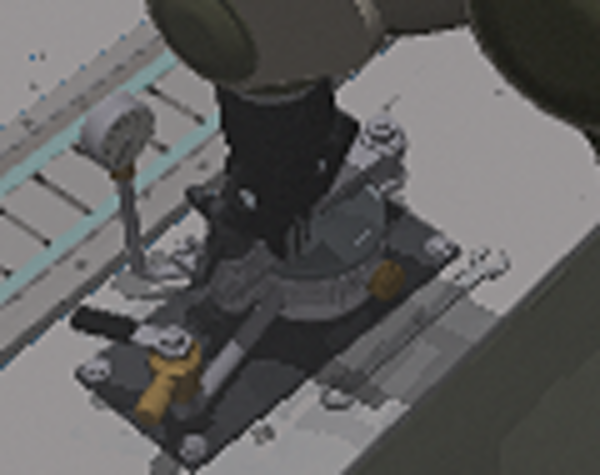

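The lever measures 91° open, so it is at its stop. The vertical fingers sit at (280,240) beside the nut, and the 3.8 N contact matches pushing the wing. The wing should be at about 327°, with the next at about 207°. I'll lift over and start stroke 2.

```bash
python3 -m crank '[[[0,0.1,-0.7,0,0,0,0],[0,0,-0.7,0,0,0,0],[0,0,-0.7,0,0,0,0],[-0.63,0.78,0,0,0,0,0],[-0.63,0.78,0,0,0,0,0],[-0.63,0.78,0,0,0,0,0],[0,0,0.7,0,0,0,0],[0,0,0.5,0,0,0,0]]]' >/dev/null;python3 -c "from h import *; st()"
```

```text
t 5.9 frame [-118.7    9.6] z 123.4 toolx err deg -0.00 F [ 0.1 -0.8 -0.3] grip -0.0
```

```bash
python3 - <<'E'
from h import *
# is a wing/dark part seen at expected pixels? save for later
cv2.imwrite('pics/s4.png',capture('scene'))
im=capture('scene')
m=camera_model('scene');M=np.linalg.inv(m['world_from_camera'])
def px(w):
    c=M@np.r_[w,1];return np.array([m['cx']+m['fx']*c[0]/-c[2],m['cy']-m['fy']*c[1]/-c[2]])
for a in range(0,360,15):
    t=np.radians(a)
    print(a,[int(im[tuple(px(wf((-76+r*np.cos(t),r*np.sin(t)),120)).round().astype(int)[::-1])].mean()) for r in(25,32,39,46,54)])
E
```

```text
0 [66, 106, 101, 102, 83]
15 [65, 104, 101, 102, 105]
30 [65, 154, 154, 152, 153]
45 [131, 151, 152, 67, 72]
60 [104, 157, 74, 53, 27]
75 [131, 90, 31, 33, 32]
90 [38, 43, 34, 32, 33]
105 [60, 30, 33, 34, 30]
120 [52, 51, 31, 33, 34]
135 [51, 42, 39, 34, 32]
150 [25, 31, 52, 32, 56]
165 [117, 48, 61, 31, 110]
180 [75, 56, 46, 63, 94]
195 [49, 66, 44, 60, 81]
210 [39, 38, 38, 37, 33]
225 [51, 45, 87, 114, 62]
240 [39, 42, 75, 80, 60]
255 [41, 83, 61, 82, 57]
270 [44, 64, 63, 81, 65]
285 [83, 54, 65, 64, 65]
300 [38, 34, 36, 35, 75]
315 [47, 42, 39, 39, 59]
330 [54, 92, 41, 42, 28]
345 [67, 88, 89, 26, 29]
```

The dark radial lines at about 210° and 320° agree with the wing estimate. Stroke 2 next.

```bash
python3 -m crank '[[[0,0,0.73,0,0,0,0],[0.4,0,0,0,0,0,0],[0.44,-0.06,0,0,0,0,0],[0.4,-0.17,0,0,0,0,0],[0.35,-0.27,0,0,0,0,0],[0.27,-0.35,0,0,0,0,0],[0.17,-0.4,0,0,0,0,0],[0.06,-0.44,0,0,0,0,0]]]' >/dev/null;python3 -c "from h import *; st()"
python3 -m crank '[[[-0.06,-0.44,0,0,0,0,0],[-0.13,-0.33,0,0,0,0,0],[0,0,0,0,0,0,0],[0,0,0,0,0,0,0],[0,0,0,0,0,0,0],[0,0.1,-0.7,0,0,0,0],[0,0,-0.7,0,0,0,0],[0,0,-0.7,0,0,0,0]]]' ;python3 -c "from h import *; st()"
```

```text
t 6.8 frame [-76.4 -42.9] z 107.5 toolx err deg -0.01 F [0.4 3.6 0.4] grip 0.0
time_s: 7.6
eef_pos: [472.8, 160.9, 159.5]
ee_rot: [-0.0, 0.039, 0.999, -0.0]
force: [1.1, -0.2, 0.2]
grip_width: -0.003
grip_force: 0.0
t 7.6 frame [-60.1 -38. ] z 159.5 toolx err deg 0.01 F [ 1.1 -0.2  0.2] grip -0.0
```

```bash
python3 -m crank '[[[-0.64,0.77,0,0,0,0,0],[-0.64,0.77,0,0,0,0,0],[-0.64,0.78,0,0,0,0,0],[0,0,0.69,0,0,0,0],[0,0,0.69,0,0,0,0],[0,0,0.69,0,0,0,0],[0.4,0,0,0,0,0,0],[0.44,-0.06,0,0,0,0,0]]]' >/dev/null;python3 -c "from h import *; st()"
python3 -m crank '[[[0.4,-0.17,0,0,0,0,0],[0.35,-0.27,0,0,0,0,0],[0.27,-0.35,0,0,0,0,0],[0.12,-0.24,0,0,0,0,0],[0,0,0,0,0,0,0],[0,0,0,0,0,0,0],[-0.4,0.5,0,0,0,0,0],[0,0,-0.9,0,0,0,0]]]' >/dev/null ;python3 -c "from h import *; st()"
python3 -m crank '[[[0,0,-0.9,0,0,0,0],[0,0,-0.9,0,0,0,0],[0,1,-0.9,0,0,0,0],[0,1,-0.5,0,0,0,0],[0,1,-0.5,0,0,0,0],[0,1,0,0,0,0,0],[0,1,0,0,0,0,0],[0,1,0,0,0,0,0]]]' >/dev/null ;python3 -c "from h import *; st()
cv2.imwrite('pics/s5.png',np.hstack([cv2.resize(capture('scene')[165:245,190:290],None,fx=4,fy=4,interpolation=2),cv2.resize(capture('top')[150:230,165:265],None,fx=4,fy=4,interpolation=2)]))"
```

```text
t 8.4 frame [-116.6  -10.7] z 107.5 toolx err deg -0.01 F [ 5.4  0.3 -0.7] grip 0.0
t 9.2 frame [-103.5  -30.1] z 127.7 toolx err deg -0.00 F [0.1 0.2 0.7] grip 0.0
t 10.0 frame [-254.2  -29.6] z 222.0 toolx err deg -0.02 F [ 0.5 -0.3  0.3] grip 0.0
```

View pics/s5.png

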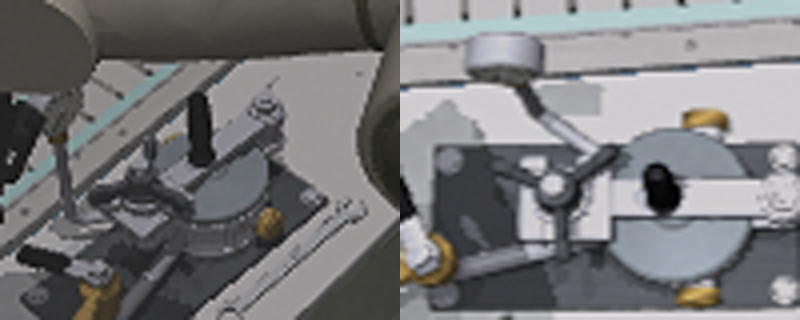

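Left (scene): strap and handle (200,130), lever still open (45,262). Right (top): wing tips at about (563,257), (498,168) and (615,152), hub (558,187). I'll compute the nut angle.

```bash
python3 - <<'E'
from h import *
for p in((563,257),(498,168),(615,152)):
    f=fr(onz("top",T(p[0]-400,p[1],4,(165,150)),125))-np.array([-76,0]);a=np.degrees(np.arctan2(f[1],f[0]))%360;print(f.round(1),np.hypot(*f).round(1),a, np.radians((a-108)%120+240))
# nut height from both views: hub top
print(tri(T(558-400,183,4,(165,150)),T(137,183,4,(190,165))))
E
```

```text
[  5.8 -45.6] 46.0 277.20199163238624 5.047526957310231
[-39.7  14.1] 42.1 160.49506773422863 5.10500197780612
[38.1 25.5] 45.8 33.86013266923432 4.989200515265945
(array([519.39674855, 174.72315366, 109.21643255]), np.float64(0.019087554367958438))
```

The nut is at about 5.0 rad and clear of the lips. Now I'll fly over to the gauge side of the strap handle, lower, and sweep the strap round its pivot.

```bash
python3 -m crank '[[[-0.26,-0.93,0,0,0,0,0],[-0.26,-0.93,0,0,0,0,0],[-0.26,-0.93,0,0,0,0,0],[-0.26,-0.93,0,0,0,0,0],[-0.26,-0.93,0,0,0,0,0],[-0.26,-0.93,0,0,0,0,0],[-0.26,-0.93,0,0,0,0,0],[-0.26,-0.93,0,0,0,0,0]]]' >/dev/null;python3 -c "from h import *; st()"
python3 -m crank '[[[-0.26,-0.93,0,0,0,0,0],[-0.26,-0.93,0,0,0,0,0],[-0.26,-0.93,0,0,0,0,0],[0,0,0.92,0,0,0,0],[0,0,0.92,0,0,0,0],[0,0,0.92,0,0,0,0],[0,0,0.92,0,0,0,0],[0,0,0,0,0,0,0]]]' >/dev/null ;python3 -c "from h import *; st()"
```

```text
t 10.9 frame [-65.6  22.6] z 222.1 toolx err deg -0.05 F [0.1 0.2 0.3] grip -0.0
t 11.7 frame [ 3.2 40.3] z 127.6 toolx err deg -0.05 F [-0.8  0.8 -0.4] grip 0.0
```

```bash
python3 -m crank '[[[0.42,0.1,0,0,0,0,0],[0.42,0.1,0,0,0,0,0],[0.42,0.06,0,0,0,0,0],[0.42,0.06,0,0,0,0,0],[0.42,-0.06,0,0,0,0,0],[0.42,-0.06,0,0,0,0,0],[0.4,-0.16,0,0,0,0,0],[0.4,-0.16,0,0,0,0,0]]]' >/dev/null;python3 -c "from h import *; st()"
python3 -m crank '[[[0.34,-0.26,0,0,0,0,0],[0.34,-0.26,0,0,0,0,0],[0.26,-0.34,0,0,0,0,0],[0.26,-0.34,0,0,0,0,0],[0.1,-0.15,0,0,0,0,0],[0,0,0,0,0,0,0],[0,0,0,0,0,0,0],[0,0,0,0,0,0,0]]]' >/dev/null ;python3 -c "from h import *; st()"
```

```text
t 12.5 frame [  5.7 -40.9] z 131.1 toolx err deg -0.01 F [10.5 -8.1 -0.8] grip -0.0
t 13.3 frame [ 39.2 -73.5] z 130.1 toolx err deg -0.02 F [ 0.6 -0.4 -0.1] grip 0.0
```

```bash
python3 -m crank '[[[-0.4,0.3,0,0,0,0,0],[0,0,-0.95,0,0,0,0],[0,0,-0.95,0,0,0,0],[0,0,-0.95,0,0,0,0],[0,0,-0.95,0,0,0,0],[0,1,0,0,0,0,0],[0,1,0,0,0,0,0],[0,1,0,0,0,0,0]]]' >/dev/null;python3 -m crank '[[[0,1,0,0,0,0,0],[0,1,0,0,0,0,0],[0,1,0,0,0,0,0],[0,1,0,0,0,0,0],[0,1,0,0,0,0,0],[0,1,0,0,0,0,0],[0,1,0,0,0,0,0],[0,1,0,0,0,0,0]]]' >/dev/null
python3 -c "from h import *; st()
cv2.imwrite('pics/s6.png',np.hstack([cv2.resize(capture('scene')[165:245,190:290],None,fx=4,fy=4,interpolation=2),cv2.resize(capture('top')[150:250,170:270],None,fx=4,fy=4,interpolation=2)[:320]]))"
```

```text
t 14.9 frame [-244.4  -63.6] z 224.9 toolx err deg -0.01 F [ 1.2 -0.2 -0.4] grip 0.0
```

View pics/s6.png

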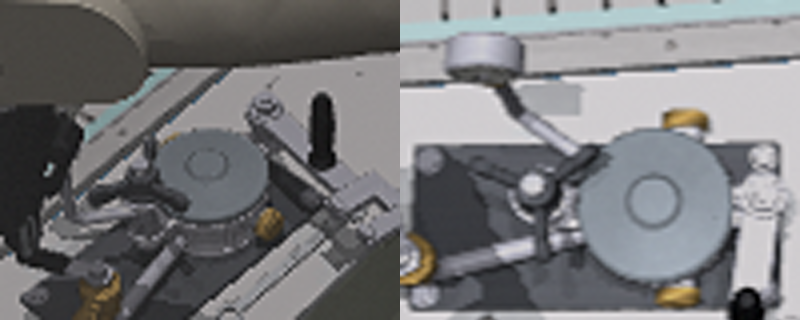

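The lid is fully uncovered. The strap points toward frame -Y, with its handle at about (745,300) in the top view, roughly 80° out. The nut wings are unchanged, the lever is still open, and the arm is clear. Handing in.

```bash
python3 -c "from rig import *; print(finish_job())"
```

```text
the job is handed in; nothing more can be done
None
```

The job is handed in, though no verdict came back: my last measurements put the vent lever at about 91° open, the nut at about 5.0 rad and the strap about 80° out and clear of the lid, with no sign of contact with the gauge or the things lying around.

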